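# Lay out a fitting tray to its drawn template

## Task

Make up the fitting tray to match the outlines drawn on its floor: lay the pliers from the bench flat on the pliers outline with their jaws pointing the way the drawing shows, and slide the job card across the tray floor, without picking it up, until it lies squarely in the card outline (either end first). The pad roll is already on its circle: leave it there, and do not disturb the other things on the bench.

Things in the scene. Friction and masses are not known exactly. Their poses are not given: they have to be found in the camera images.
- tray: Shallow grey tray, 208 x 308 mm, fixed to the bench; floor top 4 mm and rim (6 mm thick) 12 mm above the bench. Origin: centre of its underside, on the bench; x along its short side (away from the robot), y its long side, z up. Slick laminate floor (friction about 0.3). Pliers and card outlines lie 90 mm to either side of its middle (tray y); which is on which side changes.
- mark_pliers: Black outline of pliers drawn on the tray floor, flat. Its frame is where the pliers' frame must come to lie: origin at the middle of the outline's length on the tray floor, +y towards the jaw end, z up. The jaws point to the tray's far side (tray +x).
- mark_pliers_tip (a point): Jaw end of the pliers outline, on the tray floor, 75 mm along +y from the outline's origin.
- mark_card: Black rectangle drawn on the tray floor, 91 x 61 mm, for the 85 x 55 mm job card. Origin at its centre on the tray floor; x along its long side (parallel to tray x).
- mark_roll: Black circle, 68 mm across, drawn on the tray floor 60 mm beyond the tray's middle (tray +x). Origin at its centre; the pad roll stands on it.
- job_card: White rigid laminated card with thin grey rules, 85 x 55 x 3 mm, about 40 g, loose, flat on the tray floor near the middle of the robot's side; alike both ways round. Origin: centre of its underside; x along the 85 mm side, z up. Its top is 7 mm above the bench. Friction on the tray about 0.3; finger pads grip it clearly better, so it follows fingertips pressed on it with a few newtons.
- work_pliers: Chrome snipe-nose pliers, rigid, 150 mm long, 11 mm thick, about 85 g, lying flat on the bench left of the tray. Origin: middle of the length, on the underside; +y to the jaw tips, x across, z up. Width over both handles 42 mm at y = -45 mm, 34 mm at y = -15 mm (balance point, good to grip), tapering to 16 mm at the joint (y = 20 mm) and 6 mm at the tips (y = 75 mm).
- pliers_tip (a point): Tip of the pliers' jaws, 75 mm along +y from the pliers' origin and 5.5 mm above their underside.
- pad_roll: Off-white roll of blocking pads, 62 mm across, 26 mm high, standing flat on its circle in the tray. Origin: centre of its underside.
- centre_punch: Bystander: pen-shaped centre punch, 133 mm long, lying on the bench right of the tray. Origin: middle, on the underside.
- spray_bottle: Bystander: lens spray bottle, 42 mm across, 140 mm tall, standing behind the tray. Origin: centre of its underside.
Things that resemble listed ones, but are neither listed nor needed, are in the scene too. Of the things that look like the work_pliers, the larger one is meant.

How it is judged:
By the outcome, as a careful person would: the job done as asked, in the order asked, and still so for the second after the job is handed in, with the robot touching nothing.
It also fails if it takes over 51 s, if anything falls off the work surface, if the arm or the gripper's body presses on something with over 40 N, if the wrist force passes 120 N, or if a joint passes its speed limit or range.

## Robot

A 7-joint arm with a two-finger parallel gripper is mounted at the origin on a cart in front of the work surface, level with it; the furniture and walls round the work are solid. World frame = base frame: x ahead of the robot, y to its left, z up, the work surface at z = 0. Lengths are in mm, angles in rad, forces in N, time in s.
With the tool pointing down it reaches from about 400 to 925 mm from the base axis. Payload 4.1 kg.
Tool frame: the origin (TCP) lies at the very end of the fingers, on their centre line; the grasp point (between the pads) lies env.grasp_offset behind it (env.grasp_offset is the distance from the TCP to the grasp point, in mm); z points along the fingers, y is the line along which they close (so a half turn about z gives the same grasp; the last joint's range is limited). The gripper opens to 85 mm and grips with 20 to 120 N. Pads are 22 mm wide; open, the fingers measure 114 mm over their backs; the gripper's body (76 mm by 85 mm) begins 54 mm behind the grasp point. The pads swing forward as they close: fully open they stand 13 mm farther back than shut.
Start: joints at [-1.367, 0.398, 0.045, 1.537, -0.019, 1.207, -0.051], TCP at [193.806, 620.474, 200.347] pointing down, gripper open.
Joint ranges: [-2.82, 2.82], [-0.49, 2.23], [-1.37, 1.46], [0, 2.46], [-1.36, 4.5], [0.23, 2], [-2.94, 2.94]. Speed limits (rad/s): [2.57, 2.57, 3.14, 3.14, 3.14, 3.14, 3.14].

## Interface

Orientations are given as a unit quaternion [w, x, y, z].
In Python, from cell import env gives the robot as it stands.
- The arm moves only by the shell command python3 -m inch 'ROWS' [FORCE]. ROWS is a JSON object of lists of equal length, an entry for each row: "dp": the shift along the world's x, y, z in m, a list of three; "twist": the turn, a rotation vector about the world's x, y, z in degrees, a list of three; "jaw": the closure, from 0 (fully open) to 1 (shut). In form: {"dp": [[dx, dy, dz], ...], "twist": [[rx, ry, rz], ...], "jaw": [jaw, ...]}. A call has 1 to 12 rows; each row shifts and turns the commanded pose from where the row before left it; what a row does not reach is not made up. A row lasts 1/8 s, in which the tool goes at most 62.5 mm and 10.7 degrees, less where a joint would pass 70% of its speed; a pose out of reach is approached as far as the arm can. A call with a gripper value outside its range is refused whole. The fingers move at their own pace and stop on an object; FORCE is the grip in N (left out, the last holds). Time passes only in rows, so rows that do not move let the fingers close. It gives the time, the measured TCP pose, the force, the opening and the grip force at its end, in the units of the state.
- env.get_obs(): the state, without advancing time (a new reading comes with each control period).
- env.grab_frame(name): name is "side" or "top"; returns the picture (480x640x3 uint8, red, green, blue); there is no depth.
- env.camera_model(name): a dict with "fx", "fy", "cx", "cy" (pixels), "extrinsics" (4x4, takes a point from world to camera coordinates). Camera axes: x right, y up, looking along -z (the intrinsics and any distortion apply to the point x, -y, -z); pixel columns grow to the right and rows downward; lengths in mm; the calibration is good to about 2 mm. A picture is of the moment at which its call begins. camera_model takes no time and is no camera call.
- env.sign_off(): hands the job in; it is judged then, once.
The state is a dict: "time": time; "q": joint angles; "joint_velocities": joint speeds; "joint_torque": joint torques, N m; "eef_pos": TCP position; "tcp_rot": TCP orientation; "force": force on the tool from outside, world axes, zero at the start; "torque": the same for the moment, N m; "gripper_width": opening from 0.0 (shut) to 1.0 (fully open); "gripper_force": force on a finger pad.
Only numpy, scipy, OpenCV 4.12 (cv2) and the standard library are available. Lean on these libraries where they do the work, as an engineer would, in place of code of your own. Each camera call takes 0.05 s, during which the arm holds its last target. There are 200 camera calls.

## Working session

There is one attempt and no reset: what is moved stays moved. The work goes in short steps, Python scripts to look and compute and a shell command to move; the robot and the scene stay as the last step left them, time stands still between calls to the robot, and variables do not carry over. Pictures are saved under pics/ and viewed, at most 10 in all, crops included, and the job is handed in when it is done.

```bash
mkdir -p pics; ls; python3 - <<'E'
from cell import env
import cv2
for n in("top","side"):
    cv2.imwrite(f"pics/{n}0.png",env.grab_frame(n)[:,:,::-1]); m=env.camera_model(n); print(n,m)
o=env.get_obs(); print(o, env.grasp_offset)
E
```

```text
pics
top {'fx': 526.940237842537, 'fy': 526.940237842537, 'cx': 319.36790278454384, 'cy': 234.7459410854148, 'extrinsics': array([[ 2.27674794e-02, -9.99740772e-01, -1.74632334e-04,
        -2.47162916e+01],
       [ 9.96270858e-01,  2.26739161e-02,  8.32482443e-02,
        -5.68090242e+02],
       [-8.32227045e-02, -2.06933379e-03,  9.96528825e-01,
        -1.29801901e+03],
       [ 0.00000000e+00,  0.00000000e+00,  0.00000000e+00,
         1.00000000e+00]])}
side {'fx': 499.39453017666267, 'fy': 499.39453017666267, 'cx': 315.14739381876683, 'cy': 237.77236183649637, 'extrinsics': array([[ 8.76930213e-01, -4.80277581e-01,  1.80789269e-02,
        -5.36424548e+02],
       [ 2.75897529e-01,  5.33844366e-01,  7.99306416e-01,
        -1.94085290e+02],
       [-3.93540285e-01, -6.95948014e-01,  6.00651651e-01,
        -9.29751259e+02],
       [ 0.00000000e+00,  0.00000000e+00,  0.00000000e+00,
         1.00000000e+00]])}
{'time': 0.1, 'q': array([-1.36697992,  0.39911922,  0.04504444,  1.53777267, -0.01871839,
        1.20687735, -0.05070235]), 'joint_velocities': array([ 0.00037927, -0.00168607, -0.00042102, -0.00409376, -0.00050423,
       -0.00046162,  0.00022173]), 'joint_torque': array([ 3.48420544e-03, -4.76260793e+01,  1.36981823e+00, -2.54946524e+01,
        1.19009771e-02,  5.05646036e-03,  7.18475945e-06]), 'eef_pos': array([193.62863407, 619.83456761, 199.35846799]), 'tcp_rot': array([-7.87639099e-05,  1.50783210e-01,  9.88566464e-01, -8.73862246e-04]), 'force': array([-0.20099731,  0.02813755, -0.73585194]), 'torque': array([-0.00966086, -0.02318252, -0.00665105]), 'gripper_force': 0.0, 'gripper_width': 1.0023195977710981} 18.700000000000003
```

View pics/top0.png

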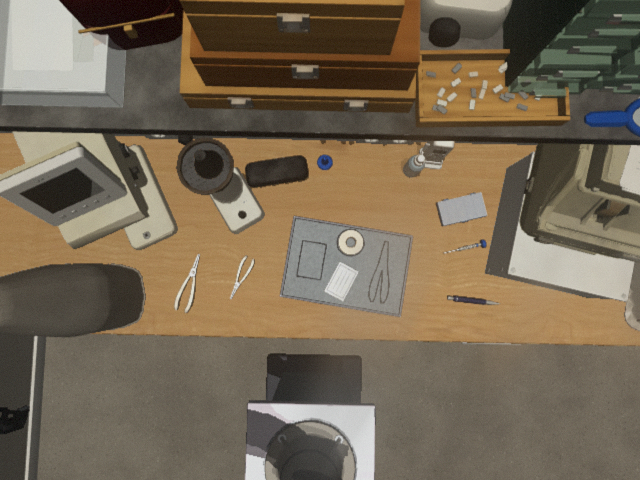

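View pics/side0.png

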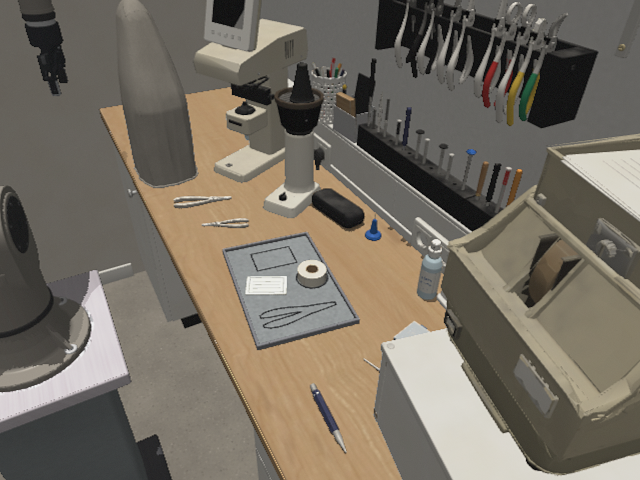

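Top view: two pliers-like objects on the bench, large at (188,283) and small at (242,278). The large one matches "the larger one" (about 60 px long against 45). The pliers outline is at (380,272) with its jaws up, towards the far side. The card is at (342,282), the card outline at (311,259) and the roll at (350,242). A tall grey obstacle stands at the left, around (70,300).

```bash
cat > h.py <<'E'
import cv2,numpy as np
from cell import env
def cam(n):
    m=env.camera_model(n);E=np.array(m["extrinsics"]);return m,E[:3,:3],E[:3,3]
def ray(n,uv):
    m,R,t=cam(n);uv=np.atleast_2d(uv).astype(float)
    d=np.c_[(uv[:,0]-m["cx"])/m["fx"],-(uv[:,1]-m["cy"])/m["fy"],-np.ones(len(uv))]
    return -R.T@t,d@R
def plane(n,uv,z):
    o,d=ray(n,uv);return o+d*((z-o[2])/d[:,2])[:,None]
def proj(n,P):
    m,R,t=cam(n);c=np.atleast_2d(P)@R.T+t
    return np.c_[m["cx"]-m["fx"]*c[:,0]/c[:,2],m["cy"]+m["fy"]*c[:,1]/c[:,2]]
def tri(u1,u2):
    a,d=ray("top",u1);b,e=ray("side",u2);out=[]
    for p,q in zip(d,e):
        s=np.linalg.lstsq(np.c_[p,-q],b-a,rcond=None)[0]
        x,y=a+s[0]*p,b+s[1]*q;out.append(np.r_[(x+y)/2,np.linalg.norm(x-y)])
    return np.array(out)
def blobs(mask,amin=30):
    cs,_=cv2.findContours(mask.astype(np.uint8),cv2.RETR_EXTERNAL,cv2.CHAIN_APPROX_NONE)
    return [c[:,0,:] for c in cs if cv2.contourArea(c)>amin]
E
python3 - <<'E'
from h import *
P={n:cv2.imread(f"pics/{n}0.png") for n in("top","side")}
roi={"top":(160,225,260,95),"side":(165,180,200,170)}
for n in P:
    x,y,w,h=roi[n];im=P[n]
    hsv=cv2.cvtColor(im,cv2.COLOR_BGR2HSV)
    m=((hsv[...,1]<60)&(hsv[...,2]>150)).astype(np.uint8)
    k=np.zeros_like(m);k[y:y+h,x:x+w]=m[y:y+h,x:x+w]
    k=cv2.morphologyEx(k,cv2.MORPH_CLOSE,np.ones((3,3)))
    for c in blobs(k,15):
        r=cv2.minAreaRect(c.astype(np.float32));print(n,np.round(r[0],1),np.round(r[1],1),round(r[2],1),np.round(cv2.boxPoints(r),1).tolist())
a=cv2.resize(P["top"][220:330,165:425],None,fx=3,fy=3,interpolation=cv2.INTER_CUBIC)
b=cv2.resize(P["side"][180:350,165:365],None,fx=2,fy=2,interpolation=cv2.INTER_CUBIC)[:265]
c=np.zeros((600,800,3),np.uint8);c[:330,:780]=a;c[332:332+265,:400]=b
d=cv2.resize(P["side"][230:350,220:360],None,fx=2.2,fy=2.2,interpolation=cv2.INTER_CUBIC);c[332:332+264,410:410+308]=d
cv2.imwrite("pics/crop1.png",c)
print("obst base",plane("side",[[145,178],[197,178],[170,187]],0).round())
E
```

```text
top [396.3 285.9] [11.7  5.3] 51.3 [[390.6000061035156, 283.0], [394.70001220703125, 279.6000061035156], [402.0, 288.79998779296875], [397.8999938964844, 292.1000061035156]]
top [342.8 280.9] [27.3 37.6] 26.6 [[322.20001220703125, 291.6000061035156], [339.0, 258.0], [363.3999938964844, 270.20001220703125], [346.6000061035156, 303.79998779296875]]
top [239.5 277.5] [12.1 45.2] 26.6 [[224.0, 295.0], [244.1999969482422, 254.60000610351562], [255.0, 260.0], [234.8000030517578, 300.3999938964844]]
top [189.1 282.2] [16.1 59.8] 18.4 [[172.0, 308.0], [190.89999389648438, 251.3000030517578], [206.1999969482422, 256.3999938964844], [187.3000030517578, 313.1000061035156]]
top [350.5 241.5] [23. 23.] 90.0 [[339.0, 230.0], [362.0, 230.0], [362.0, 253.0], [339.0, 253.0]]
top [235.5 227.5] [ 5. 15.] 90.0 [[228.0, 225.0], [243.0, 225.0], [243.0, 230.0], [228.0, 230.0]]
top [166.5 231. ] [12. 13.] 90.0 [[160.0, 225.0], [173.0, 225.0], [173.0, 237.0], [160.0, 237.0]]
side [290.5 285.3] [ 94.8 103.2] 75.1 [[228.39999389648438, 252.6999969482422], [328.20001220703125, 226.3000030517578], [352.5, 317.8999938964844], [252.6999969482422, 344.3999938964844]]
side [224.5 221.5] [ 7. 45.] 90.0 [[202.0, 218.0], [247.0, 218.0], [247.0, 225.0], [202.0, 225.0]]
side [201.5 200. ] [ 8. 57.] 90.0 [[173.0, 196.0], [230.0, 196.0], [230.0, 204.0], [173.0, 204.0]]
side [292.2 192.3] [26.2 50.7] 50.7 [[264.29998779296875, 198.1999969482422], [303.5, 166.10000610351562], [320.20001220703125, 186.39999389648438], [281.0, 218.5]]
side [356.  186.4] [22.   2.2] 40.9 [[347.0, 180.0], [348.3999938964844, 178.39999389648438], [365.1000061035156, 192.8000030517578], [363.6000061035156, 194.39999389648438]]
obst base [[339. 506.   0.]
 [469. 439.   0.]
 [388. 426.   0.]]
```

View pics/crop1.png

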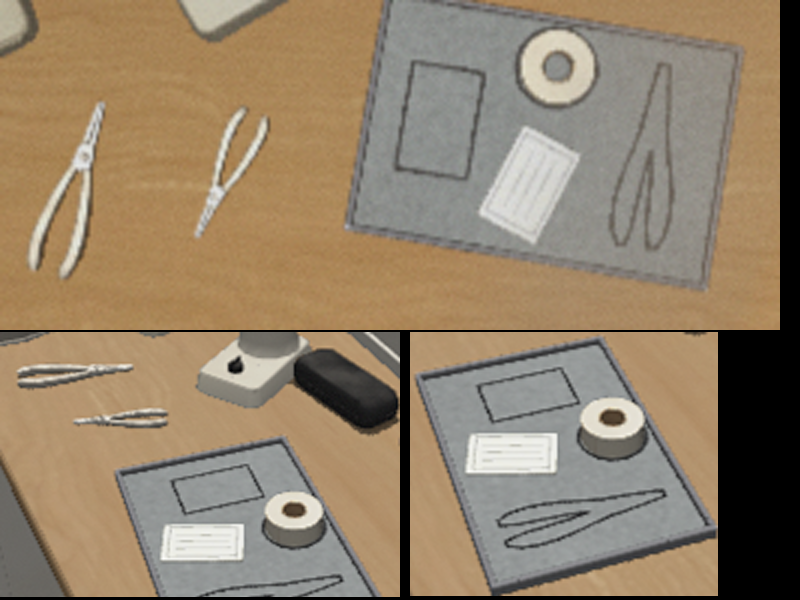

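The crop confirms the larger pliers at top (189,282), tip (199,254), handle ends (177,309) and (187,312). In the side view the tip is (231,197). The smaller pair at (240,278) points the other way and is the decoy. Now the outlines and heights.

```bash
python3 - <<'E'
from h import *
P={n:cv2.imread(f"pics/{n}0.png") for n in("top","side")}
def sel(n,m,x,y,w,h,amin):
    k=np.zeros(m.shape,np.uint8);k[y:y+h,x:x+w]=m[y:y+h,x:x+w];return max(blobs(k,amin),key=cv2.contourArea)
def white(n,v=150,s=60):
    h=cv2.cvtColor(P[n],cv2.COLOR_BGR2HSV);m=((h[...,1]<s)&(h[...,2]>v)).astype(np.uint8);return m
def ends(W,name):
    # W: world xy contour pts; axis by PCA
    W=W[:,:2];c,(w,h),a=cv2.minAreaRect(W.astype(np.float32));b=cv2.boxPoints((c,(w,h),a))
    e=[b[1]-b[0],b[2]-b[1]];e=max(e,key=np.linalg.norm);u=e/np.linalg.norm(e)
    if u[0]<0:u=-u
    print(name,"ctr",np.round(c,1),"size",round(w,1),round(h,1),"dir deg",round(np.degrees(np.arctan2(u[1],u[0])),2))
roiP={"top":(165,240,45,80),"side":(165,190,75,24)}
roiC={"top":(318,255,50,52),"side":(240,270,52,30)}
for n in P:
    m=cv2.morphologyEx(white(n),cv2.MORPH_CLOSE,np.ones((3,3)))
    c=sel(n,m,*roiP[n],15)
    for z in(0,5.5,11): ends(plane(n,c,z),f"{n} pliers z{z}")
    W=plane(n,c,5.5); i=W[:,0].argmax();print("  tip px",c[i],W[i].round(1))
    m=cv2.morphologyEx(white(n,185),cv2.MORPH_CLOSE,np.ones((3,3)))
    ends(plane(n,sel(n,m,*roiC[n],100),7),n+" card z7")
    g=cv2.cvtColor(P[n],cv2.COLOR_BGR2GRAY);bh=cv2.morphologyEx(g,cv2.MORPH_BLACKHAT,np.ones((7,7)))
    rM={"top":{"card":(294,237,34,45),"pl":(365,236,34,72)},"side":{"card":(246,243,54,32),"pl":(255,298,84,34)}}[n]
    for k,(x,y,w,h) in rM.items():
        s=np.zeros(bh.shape,np.uint8);s[y:y+h,x:x+w]=bh[y:y+h,x:x+w]>28
        s=cv2.morphologyEx(s,cv2.MORPH_CLOSE,np.ones((3,3)))
        cc=sel(n,s,x,y,w,h,100);W=plane(n,cc,4);ends(W,n+" mark "+k)
        if k=="pl":
            i=W[:,0].argmax();print("  tip",cc[i],W[i].round(1)); np.save(f"mk_{n}.npy",W)
    # tray
    h=cv2.cvtColor(P[n],cv2.COLOR_BGR2HSV);t=(h[...,1]<60).astype(np.uint8)
    x,y,w,hh={"top":(272,205,150,120),"side":(215,225,150,130)}[n]
    c=sel(n,t,x,y,w,hh,2000)
    ends(plane(n,c,12 if n=="top" else 6),n+" tray")
r=tri([[199,254.3],[176.7,309.3],[187,311.7]],[[231,197],[174.5,199.7],[176,206]]);print(r.round(1))
E
```

```text
top pliers z0 ctr [442.7 315.4] size 41.0 149.9 dir deg -16.2
top pliers z5.5 ctr [442.7 314.1] size 40.8 149.2 dir deg -16.2
top pliers z11 ctr [442.8 312.7] size 40.7 148.6 dir deg -16.2
  tip px [199 254] [514.1 292.2   5.5]
top card z7 ctr [454.2 -69. ] size 54.0 83.4 dir deg -25.59
top mark card ctr [506.8   7.6] size 64.7 95.0 dir deg -8.12
top mark pl ctr [ 480.8 -169.8] size 50.6 156.2 dir deg -7.48
  tip [386 241] [ 558.  -181.5    4. ]
top tray ctr [493.1 -81.2] size 306.7 206.7 dir deg 81.79
side pliers z0 ctr [442.6 323.3] size 39.4 150.0 dir deg -27.06
side pliers z5.5 ctr [440.5 314.8] size 39.1 148.8 dir deg -27.06
side pliers z11 ctr [438.3 306.2] size 38.8 147.7 dir deg -27.06
  tip px [230 196] [515.2 298.6   5.5]
side card z7 ctr [455.8 -67.3] size 53.4 86.1 dir deg -27.53
side mark card ctr [508.4   9.9] size 66.4 95.8 dir deg -8.26
side mark pl ctr [ 482.7 -169.1] size 52.1 158.2 dir deg -9.16
  tip [335 301] [ 561.7 -176.     4. ]
side tray ctr [495.8 -79.1] size 319.4 210.8 dir deg 81.69
[[514.3 291.6   6.5   2.1]
 [375.8 340.6  10.4   3.4]
 [371.  315.2   7.    5. ]]
```

```bash
cat >> h.py <<'E'
def axis(W,a0,lo=-60,hi=70):
    """midline of slices across approx direction a0 (deg) of a filled world contour -> dir deg, tail->tip span, point on axis at mid length"""
    W=W[:,:2];c=W.mean(0);a=np.radians(a0)
    for _ in range(4):
        u=np.array([np.cos(a),np.sin(a)]);v=np.array([-u[1],u[0]]);s=(W-c)@u;l=(W-c)@v;mid=(s.min()+s.max())/2
        k=[];
        for x in np.arange(mid+lo,mid+hi,8):
            b=l[abs(s-x)<6]
            if len(b)>1:k.append((x,(b.min()+b.max())/2))
        p=np.polyfit(*np.array(k).T,1);a+=np.arctan(p[0])
    return np.degrees(a),s.max()-s.min(),c+mid*u+np.polyval(p,mid)*v
E
python3 - <<'E'
from h import *
for n,r in {"top":(165,240,45,80),"side":(165,190,75,24)}.items():
    im=cv2.imread(f"pics/{n}0.png");h=cv2.cvtColor(im,cv2.COLOR_BGR2HSV);m=((h[...,1]<60)&(h[...,2]>150)).astype(np.uint8)
    m=cv2.morphologyEx(m,cv2.MORPH_CLOSE,np.ones((3,3)));x,y,w,hh=r
    k=np.zeros_like(m);k[y:y+hh,x:x+w]=m[y:y+hh,x:x+w]
    c=np.vstack([b for b in blobs(k,15)])
    print(n,"pliers",axis(plane(n,c,5.5),-15)); print(n,"mark",axis(np.load(f"mk_{n}.npy"),-8))
print("obst right/front edges top",plane("top",[[145,300],[140,320],[135,275],[145,300]],0).round(),plane("top",[[145,300],[140,320]],300).round())
for z in(0,200,400,600):print(z,proj("side",[[410,480,z]]).round(),proj("top",[[410,480,z]]).round())
E
```

```text
top pliers (np.float64(-15.549614383915738), np.float64(149.08470032692261), array([442.83788093, 314.1583197 ]))
top mark (np.float64(-8.367138804105984), np.float64(156.41643103379914), array([ 480.63533758, -170.39144357]))
side pliers (np.float64(-18.077749887880195), np.float64(148.8068721498678), array([444.13073916, 320.72189755]))
side mark (np.float64(-8.353560384904382), np.float64(158.5484452860647), array([ 482.68113711, -168.63971284]))
obst right/front edges top [[395. 425.   0.]
 [345. 435.   0.]
 [457. 454.   0.]
 [395. 425.   0.]] [[409. 327. 300.]
 [370. 335. 300.]]
0 [[172. 176.]] [[124. 294.]]
200 [[161. 110.]] [[ 89. 296.]]
400 [[146.  29.]] [[ 40. 300.]]
600 [[129. -69.]] [[-36. 306.]]
```

```bash
python3 -m inch '{"dp":[[0.01,-0.039,0],[0.01,-0.039,0],[0.01,-0.039,0],[0.01,-0.039,0],[0.009,-0.039,0],[0.009,-0.039,0],[0.009,-0.039,0],[0.034,-0.005,0],[0.034,-0.005,0],[0.034,-0.005,0],[0.034,-0.005,0],[0.032,-0.006,0]],"twist":[[0,0,0],[0,0,0],[0,0,0],[0,0,0],[0,0,0],[0,0,0],[0,0,0],[0,0,0],[0,0,1.9],[0,0,0],[0,0,0],[0,0,0]],"jaw":[0.2,0.2,0.2,0.2,0.2,0.2,0.2,0.2,0.2,0.2,0.2,0.2]}' 30
```

```text
time: 1.6
eef_pos: [429.6, 321.0, 199.9]
tcp_rot: [-0.0, 0.134, 0.991, -0.0]
force: [0.6, 0.9, -0.0]
gripper_width: 0.798
gripper_force: 0.0
```

```bash
python3 -m inch '{"dp":[[-0.001,-0.002,-0.04],[0,0,-0.04],[0,0,-0.04],[0,0,-0.035],[0,0,-0.02],[0,0,-0.01],[0,0,-0.006],[0,0,-0.005],[0,0,0],[0,0,0]],"twist":[[0,0,0],[0,0,0],[0,0,0],[0,0,0],[0,0,0],[0,0,0],[0,0,0],[0,0,0],[0,0,0],[0,0,0]],"jaw":[0.2,0.2,0.2,0.2,0.2,0.2,0.2,0.2,0.2,0.2]}' 30; python3 - <<'E'
from h import *
P={n:env.grab_frame(n)[:,:,::-1] for n in("top","side")}
c=np.zeros((450,800,3),np.uint8)
c[:,:400]=cv2.resize(P["top"][215:327,140:240],(400,450));c[:,400:]=cv2.resize(P["side"][140:253,140:240],(400,450))
cv2.imwrite("pics/g1.png",c)
E
```

```text
time: 2.85
eef_pos: [428.2, 319.8, 4.9]
tcp_rot: [0.0, 0.134, 0.991, 0.0]
force: [-0.3, 0.2, -0.3]
gripper_width: 0.799
gripper_force: 0.0
```

View pics/g1.png

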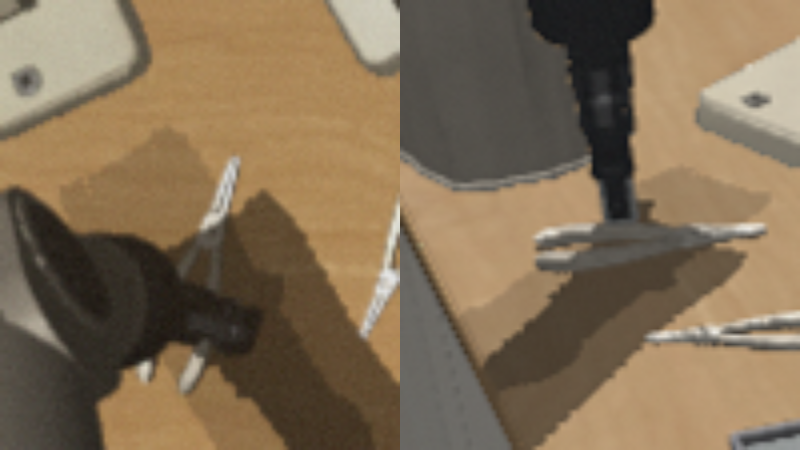

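```bash
python3 - <<'E'
from h import *
T=np.array([428.2,319.8,5]);v=np.array([np.cos(np.radians(74.5)),np.sin(np.radians(74.5)),0])
for k in(0,34,-34):
  for z in(5,18,70):
    p=T+v*k;p[2]=z
    a=(proj("top",p)[0]-[140,215])*4;b=(proj("side",p)[0]-[140,140])*4+[400,0]
    print(k,z,a.round(),b.round())
print(env.get_obs()["tcp_rot"],env.get_obs()["q"].round(3))
E
```

```text
0 5 [187. 291.] [624. 241.]
0 18 [182. 292.] [621. 225.]
0 70 [160. 293.] [611. 156.]
34 5 [136. 276.] [622. 215.]
34 18 [130. 276.] [619. 198.]
34 70 [106. 277.] [609. 130.]
-34 5 [238. 307.] [626. 269.]
-34 18 [233. 307.] [624. 252.]
-34 70 [214. 309.] [613. 183.]
[2.90646980e-04 1.34363207e-01 9.90932030e-01 3.94872449e-04] [-0.923  0.442  0.249  1.997 -0.161  0.719  0.725]
```

The grasp picture is unclear: I cannot see the near fingertip in front of the pliers. I will enlarge and brighten it.

```bash
python3 - <<'E'
from h import *
im=env.grab_frame("side")[:,:,::-1][165:225,160:240]
g=(255*(im/255.)**0.5).astype(np.uint8)
cv2.imwrite("pics/g2.png",cv2.resize(g,None,fx=9,fy=9,interpolation=cv2.INTER_NEAREST))
E
```

```text
(no output)
```

View pics/g2.png

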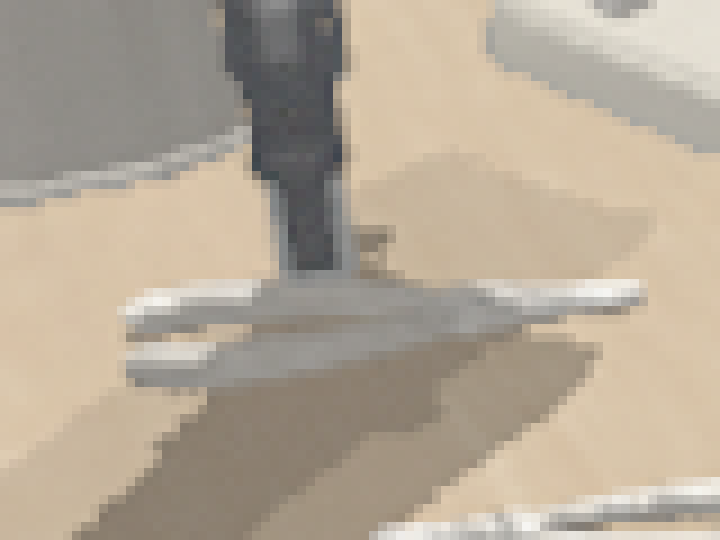

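```bash
python3 - <<'E'
from h import *
a=np.radians(72.6);v=np.array([np.cos(a),np.sin(a),0])
for k in(0,42,-42,57,-57):
  for z in(199,212,270): print(k,z,proj("side",np.array([193.6,619.8,z])+v*k*[1,1,0])[0].round(), proj("top",np.array([193.6,619.8,z])+v*k*[1,1,0])[0].round())
g=cv2.cvtColor(cv2.imread("pics/side0.png"),cv2.COLOR_BGR2GRAY)
for r in range(50,110,3):
    s=np.where(g[r,15:80]<75)[0]+15; print(r,s.tolist() if len(s)<12 else (s.min(),s.max(),len(s)))
E
```

```text
0 199 [ 65. 105.] [ 17. 397.]
0 212 [ 63. 101.] [ 14. 399.]
0 270 [57. 79.] [ -3. 405.]
42 199 [68. 99.] [ -1. 391.]
42 212 [66. 95.] [ -5. 392.]
42 270 [60. 73.] [-23. 398.]
-42 199 [ 62. 112.] [ 36. 404.]
-42 212 [ 60. 107.] [ 33. 405.]
-42 270 [53. 85.] [ 17. 412.]
57 199 [69. 97.] [ -8. 388.]
57 212 [68. 93.] [-11. 390.]
57 270 [61. 71.] [-30. 396.]
-57 199 [ 60. 114.] [ 43. 406.]
-57 212 [ 59. 109.] [ 39. 408.]
-57 270 [52. 87.] [ 24. 415.]
50 (np.int64(41), np.int64(62), 22)
53 (np.int64(40), np.int64(63), 24)
56 (np.int64(37), np.int64(64), 28)
59 (np.int64(38), np.int64(65), 28)
62 (np.int64(39), np.int64(65), 27)
65 (np.int64(40), np.int64(65), 26)
68 (np.int64(40), np.int64(63), 24)
71 (np.int64(41), np.int64(65), 25)
74 (np.int64(42), np.int64(66), 23)
77 (np.int64(43), np.int64(67), 25)
80 (np.int64(43), np.int64(67), 24)
83 [48, 49, 50, 51, 52, 53, 54, 55, 56, 57, 58]
86 [49, 50, 51, 52, 53, 54, 55, 56, 58, 59]
89 [50, 51, 52, 53, 54, 55, 56, 57, 59]
92 [51, 52, 53, 54, 55, 56, 57, 58, 60, 61]
95 [53, 57, 58]
98 []
101 []
104 []
107 []
```

Rendered fingertips look higher than the TCP reading. The cheap test is to close here and see whether the opening stops near 0.4.

```bash
python3 -m inch '{"dp":[[0,0,0],[0,0,0],[0,0,0],[0,0,0],[0,0,0],[0,0,0]],"twist":[[0,0,0],[0,0,0],[0,0,0],[0,0,0],[0,0,0],[0,0,0]],"jaw":[0.9,0.9,0.9,0.9,0.9,0.9]}' 30
```

```text
time: 3.75
eef_pos: [427.8, 319.5, 4.3]
tcp_rot: [-0.0, 0.134, 0.991, 0.0]
force: [-0.7, -0.5, 0.6]
gripper_width: 0.101
gripper_force: 0.0
```

It closed on nothing, so the fingertips really are above the pliers. I will measure the true tip position in both views.

```bash
python3 - <<'E'
from h import *
c=np.zeros((560,800,3),np.uint8)
for i,(n,x,y) in enumerate((("top",150,255),("side",165,150))):
    im=env.grab_frame(n)[:,:,::-1];cv2.imwrite(f"pics/{n}_g3.png",im)
    g=(255*(im/255.)**0.5).astype(np.uint8)[y:y+70,x:x+50]
    c[:,i*400:i*400+400]=cv2.resize(g,(400,560),interpolation=cv2.INTER_NEAREST)
cv2.imwrite("pics/g3.png",c)
E
```

```text
(no output)
```

View pics/g3.png

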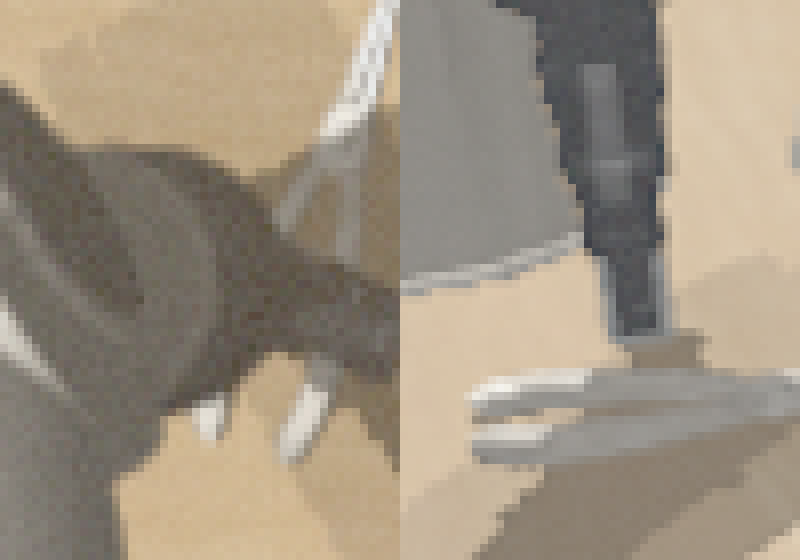

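The closed tip is at side px (195,192.7), about 27 mm above the reading. The eef z evidently reads low by about that much, or the fingers are shorter. I'll reopen and descend step by step, watching force.

```bash
python3 -m inch '{"dp":[[0,0,0],[0,0,0],[0,0,0],[0,0,0],[0,0,-0.006],[0,0,-0.006],[0,0,-0.004],[0,0,-0.003],[0,0,0]],"twist":[[0,0,0],[0,0,0],[0,0,0],[0,0,0],[0,0,0],[0,0,0],[0,0,0],[0,0,0],[0,0,0]],"jaw":[0.2,0.2,0.2,0.2,0.2,0.2,0.2,0.2,0.2]}' 30;python3 -m inch '{"dp":[[0,0,0]],"twist":[[0,0,0]],"jaw":[0.6]}' 30; python3 -m inch '{"dp":[[0,0,0],[0,0,0],[0,0,0]],"twist":[[0,0,0],[0,0,0],[0,0,0]],"jaw":[0.6,0.6,0.6]}' 30
```

```text
time: 4.97
eef_pos: [427.7, 319.3, -14.9]
tcp_rot: [-0.0, 0.134, 0.991, -0.0]
force: [-0.0, 0.7, -0.1]
gripper_width: 0.799
gripper_force: 0.0
time: 5.1
eef_pos: [427.9, 319.6, -14.6]
tcp_rot: [0.0, 0.134, 0.991, 0.0]
force: [-0.7, 0.3, -0.2]
gripper_width: 0.606
gripper_force: 0.0
time: 5.48
eef_pos: [427.8, 319.5, -14.6]
tcp_rot: [0.0, 0.134, 0.991, 0.0]
force: [0.3, 0.4, -0.4]
gripper_width: 0.404
gripper_force: 0.0
```

```bash
python3 -m inch '{"dp":[[0,0,0],[0,0,0],[0,0,-0.003],[0,0,-0.003],[0,0,-0.002],[0,0,-0.001],[0,0,0]],"twist":[[0,0,0],[0,0,0],[0,0,0],[0,0,0],[0,0,0],[0,0,0],[0,0,0]],"jaw":[0.3,0.3,0.3,0.3,0.3,0.3,0.3]}' 30;python3 -m inch '{"dp":[[0,0,0],[0,0,0],[0,0,0],[0,0,0],[0,0,0],[0,0,0]],"twist":[[0,0,0],[0,0,0],[0,0,0],[0,0,0],[0,0,0],[0,0,0]],"jaw":[0.7,0.7,0.7,0.7,0.7,0.7]}' 30
```

```text
time: 6.35
eef_pos: [427.8, 319.4, -23.8]
tcp_rot: [-0.0, 0.134, 0.991, -0.0]
force: [-0.4, 0.6, 0.2]
gripper_width: 0.701
gripper_force: 0.0
time: 7.1
eef_pos: [430.1, 323.0, -21.4]
tcp_rot: [0.002, 0.134, 0.991, 0.003]
force: [0.3, 2.7, 9.0]
gripper_width: 0.299
gripper_force: 7.8
```

```bash
python3 - <<'E'
from h import *
c=np.zeros((480,800,3),np.uint8)
for i,(n,x,y) in enumerate((("top",160,250),("side",160,150))):
    im=env.grab_frame(n)[:,:,::-1]
    g=(255*(im/255.)**0.5).astype(np.uint8)[y:y+72,x:x+60]
    c[:,i*400:i*400+400]=cv2.resize(g,(400,480),interpolation=cv2.INTER_NEAREST)
cv2.imwrite("pics/g4.png",c)
E
```

```text
(no output)
```

View pics/g4.png

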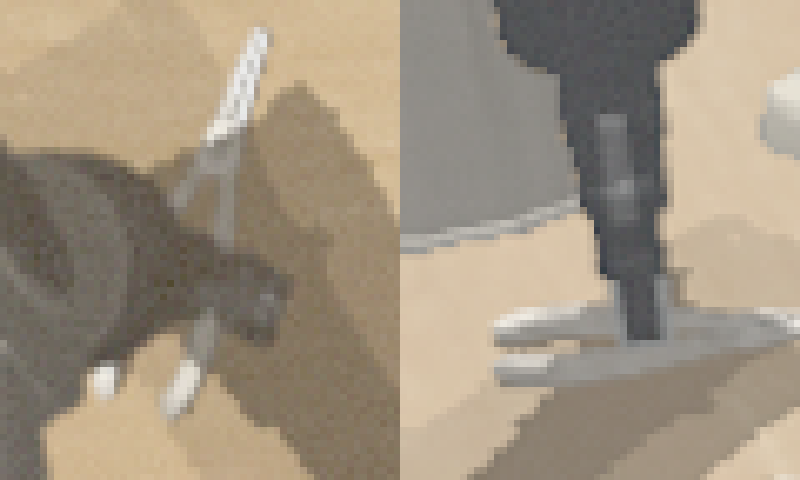

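The near finger sits on top of a handle (side px (196,201)), so the tips are about 32 mm above the reading. Open, go 8 mm lower, close again.

```bash
python3 -m inch '{"dp":[[0,0,0.002],[0,0,0],[0,0,0],[0,0,0],[0,0,-0.004],[0,0,-0.003],[0,0,-0.003],[0,0,0]],"twist":[[0,0,0],[0,0,0],[0,0,0],[0,0,0],[0,0,0],[0,0,0],[0,0,0],[0,0,0]],"jaw":[0.3,0.3,0.3,0.3,0.3,0.3,0.3,0.3]}' 30;python3 -m inch '{"dp":[[0,0,0],[0,0,0],[0,0,0],[0,0,0],[0,0,0],[0,0,0]],"twist":[[0,0,0],[0,0,0],[0,0,0],[0,0,0],[0,0,0],[0,0,0]],"jaw":[0.75,0.75,0.75,0.75,0.75,0.75]}' 30
```

```text
time: 8.2
eef_pos: [427.6, 319.3, -32.0]
tcp_rot: [-0.0, 0.134, 0.991, -0.0]
force: [0.3, 0.2, -0.0]
gripper_width: 0.701
gripper_force: 0.0
time: 8.95
eef_pos: [427.9, 319.5, -31.3]
tcp_rot: [0.0, 0.134, 0.991, 0.0]
force: [-0.6, -0.5, 5.7]
gripper_width: 0.418
gripper_force: 29.4
```

Gripped: opening 0.418 (35 mm), 29 N. Lift and carry.

```bash
python3 -m inch '{"dp":[[0,0,0.02],[0,0,0.05],[0.004,-0.045,0.01],[0.004,-0.045,0],[0.004,-0.045,0],[0.004,-0.045,0],[0.004,-0.045,0],[0.004,-0.045,0],[0.004,-0.045,0],[0.004,-0.045,0],[0.003,-0.045,0],[0.003,-0.045,0]],"twist":[[0,0,0],[0,0,0],[0,0,1.2],[0,0,1],[0,0,1],[0,0,1],[0,0,1],[0,0,1],[0,0,1],[0,0,0],[0,0,0],[0,0,0]],"jaw":[0.75,0.75,0.75,0.75,0.75,0.75,0.75,0.75,0.75,0.75,0.75,0.75]}' 30;python3 -m inch '{"dp":[[0,-0.037,0],[0,0,0]],"twist":[[0,0,0],[0,0,0]],"jaw":[0.75,0.75]}' 30
```

```text
time: 10.45
eef_pos: [465.7, -131.9, 48.0]
tcp_rot: [0.0, 0.072, 0.997, 0.0]
force: [0.2, -0.8, -0.5]
gripper_width: 0.418
gripper_force: 30.0
time: 10.7
eef_pos: [465.2, -171.2, 48.2]
tcp_rot: [0.0, 0.075, 0.997, -0.001]
force: [-1.0, 0.5, -0.5]
gripper_width: 0.416
gripper_force: 30.0
```

```bash
python3 -m inch '{"dp":[[0.001,0.004,-0.03],[0,0,-0.025],[0,0,-0.01],[0,0,-0.003],[0,0,0]],"twist":[[0,0,0.3],[0,0,0],[0,0,0],[0,0,0],[0,0,0]],"jaw":[0.75,0.75,0.75,0.75,0.75]}' 30; python3 - <<'E'
from h import *
c=np.zeros((480,800,3),np.uint8)
for i,(n,x,y) in enumerate((("top",325,225),("side",245,265))):
    im=env.grab_frame(n)[:,:,::-1];cv2.imwrite(f"pics/{n}_p1.png",im)
    g=(255*(im/255.)**0.5).astype(np.uint8)[y:y+96,x:x+80]
    c[:,i*400:i*400+400]=cv2.resize(g,(400,480),interpolation=cv2.INTER_NEAREST)
cv2.imwrite("pics/p1.png",c)
E
```

```text
time: 11.32
eef_pos: [467.4, -163.5, -19.2]
tcp_rot: [0.001, 0.069, 0.998, 0.0]
force: [0.0, 0.6, -1.6]
gripper_width: 0.419
gripper_force: 30.0
```

View pics/p1.png

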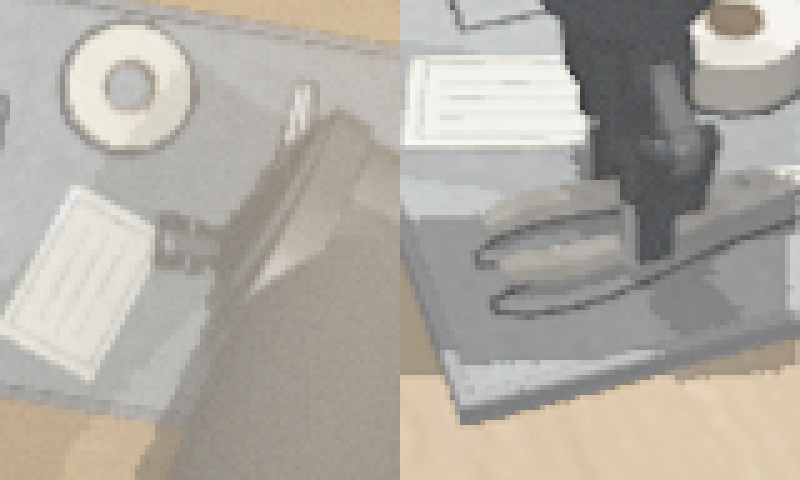

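```bash
python3 - <<'E'
from h import *
print("top tip z17",plane("top",[[386.6,241.3]],17.5))
for z in(12,17.5,23):print("handles",z,plane("side",[[261.8,308.5],[265,317.5]],z).round(1).tolist())
print("outline ends",plane("side",[[260.5,316.5],[263.7,326]],4).round(1))
g=cv2.cvtColor(cv2.imread("pics/side_p1.png"),cv2.COLOR_BGR2GRAY)
print(g[298:308,318:345])
E
```

```text
top tip z17 [[ 556.32088901 -181.3483306    17.5       ]]
handles 12 [[417.2, -133.7, 12.0], [412.8, -159.1, 12.0]]
handles 17.5 [[415.2, -138.8, 17.5], [410.8, -164.1, 17.5]]
handles 23 [[413.2, -144.0, 23.0], [408.8, -169.0, 23.0]]
outline ends [[ 408.9 -145.3    4. ]
 [ 404.2 -171.4    4. ]]
[[139 155 170 183 191 202 219 235 236 222 174 186 214 237 246 231 167 143
  164 162 161 162 165 167 151  87  93]
 [108 116 164 208 174 156 172 216 234 241 234 224 178 156 167 159 135 147
  164 165 166 168 167 166 164 135  61]
 [ 89  92 115 138 114 149 212 218 201 176 163 155 134 127 134 153 157 161
  165 166 168 167 165 164 166 144  57]
 [ 91  97  95  99 101 121 152 149 132 117 123 116 109  93  89 105  95 126
  167 165 163 163 162 160 164 163 130]
 [ 91 102 100 103 104 106  95  76  73  68  72  66  61  50  46  47  38  74
  140 165 162 162 163 162 161 164 163]
 [ 97 104 108 102  77  73  57  51  61  63  55  55  54  64 109 131  72  61
  122 169 164 165 165 163 161 160 163]
 [ 94  86  79  77  68  63  93 112  63  66  73  84 114 155 161 150  79  34
   91 153 167 163 164 164 162 161 159]
 [ 73  70  65  67  69  67  76  86  68 115 157 157 145 114  91  86  98 126
  153 162 166 164 166 164 164 163 162]
 [ 68  69  69  70  69  65  95 131 141 147 123 111  78  67 109 151 155 161
  165 166 166 166 166 166 165 165 164]
 [ 69  70  69  67  69  66 106 136 101  79  61 109 142 145 156 166 163 158
  161 164 164 162 162 162 164 167 167]]
```

Top view: tip at (386.6,241.3) gives (556,-181), against the outline's (555,-181). That's close, so I make small corrections, then lower and release.

```bash
python3 -m inch '{"dp":[[-0.001,-0.002,-0.003],[0,0,-0.003],[0,0,-0.002],[0,0,0]],"twist":[[0,0,0],[0,0,0],[0,0,0],[0,0,0]],"jaw":[0.75,0.75,0.75,0.75]}' 30; python3 -m inch '{"dp":[[0,0,-0.001],[0,0,0],[0,0,0]],"twist":[[0,0,0],[0,0,0],[0,0,0]],"jaw":[0.75,0.75,0.75]}' 30
```

```text
time: 11.92
eef_pos: [465.7, -165.6, -27.3]
tcp_rot: [-0.0, 0.069, 0.998, 0.0]
force: [-1.5, 0.5, 4.7]
gripper_width: 0.42
gripper_force: 30.3
time: 12.3
eef_pos: [465.7, -165.5, -27.5]
tcp_rot: [-0.0, 0.069, 0.998, 0.001]
force: [-4.1, 1.4, 14.1]
gripper_width: 0.42
gripper_force: 30.7
```

```bash
python3 -m inch '{"dp":[[0,0,0.001],[0,0,0],[0,0,0.01],[0,0,0.03],[0,0,0.04],[-0.005,0.05,0.01],[-0.01,0.055,0],[-0.01,0.055,0],[-0.01,0.055,0],[0,0.055,0],[0,0.055,0],[0,0,0]],"twist":[[0,0,0],[0,0,0],[0,0,0],[0,0,0],[0,0,0],[0,0,0],[0,0,0],[0,0,0],[0,0,0],[0,0,0],[0,0,0],[0,0,0]],"jaw":[0.45,0.45,0.45,0.45,0.45,0.45,0.7,0.9,0.97,0.97,0.97,0.97]}' 30; cat > look.py <<'E'
import sys
from h import *
t=sys.argv[1]
for n in("top","side"):
    im=np.ascontiguousarray(env.grab_frame(n)[:,:,::-1]);cv2.imwrite(f"pics/{n}_{t}.png",im)
    h=cv2.cvtColor(im,cv2.COLOR_BGR2HSV)
    for k,(x,y,w,hh),v,z,a in (("pl",{"top":(363,232,40,80),"side":(245,285,100,50)}[n],185,9.5,-8),("card",{"top":(290,235,74,74),"side":(240,240,75,60)}[n],185,7,-26)):
        m=((h[...,1]<60)&(h[...,2]>v)).astype(np.uint8);s=np.zeros_like(m);s[y:y+hh,x:x+w]=m[y:y+hh,x:x+w]
        s=cv2.morphologyEx(s,cv2.MORPH_CLOSE,np.ones((3,3)));b=blobs(s,12)
        if not b:print(n,k,"none");continue
        W=plane(n,np.vstack(b) if k=="pl" else max(b,key=cv2.contourArea),z)
        if k=="pl":
            r=axis(W,a);print(n,k,[np.round(q,1) for q in r])
        else:
            r=cv2.minAreaRect(W[:,:2].astype(np.float32));print(n,k,np.round(r[0],1),np.round(r[1],1),round(r[2],1))
E
python3 look.py p2
```

```text
time: 13.8
eef_pos: [430.9, 164.6, 63.0]
tcp_rot: [0.001, 0.065, 0.998, 0.001]
force: [-0.4, -0.8, -0.7]
gripper_width: 0.032
gripper_force: 0.0
top pl [np.float64(-8.6), np.float64(143.2), array([ 481.5, -169.3])]
top card [454.4 -69. ] [54.6 84.5] 63.3
side pl [np.float64(-53.0), np.float64(188.7), array([ 464.9, -136.3])]
side card [455.7 -67.2] [53.4 86.4] 62.5
```

Pliers measured at (481.5,-169.3), -8.6°, against the outline's (480.6,-170.4), -8.4°: good. Now the card: shift (+52,+77) mm and turn +18.5°.

```bash
python3 -m inch '{"dp":[[0.005,-0.045,0],[0.005,-0.047,0],[0.005,-0.047,0],[0.005,-0.047,0],[0.005,-0.047,0],[0,0,-0.03],[0,0,-0.03],[0,0,-0.012],[0,0,-0.006],[0,0,0]],"twist":[[0,0,0],[0,0,0],[0,0,0],[0,0,0],[0,0,0],[0,0,0],[0,0,0],[0,0,0],[0,0,0],[0,0,0]],"jaw":[0.8,0.8,0.8,0.8,0.8,0.8,0.8,0.8,0.8,0.8]}' 30; python3 -m inch '{"dp":[[0,0,-0.002],[0,0,0]],"twist":[[0,0,0],[0,0,0]],"jaw":[0.8,0.8]}';python3 -m inch '{"dp":[[0,0,-0.002],[0,0,0]],"twist":[[0,0,0],[0,0,0]],"jaw":[0.8,0.8]}'
```

```text
time: 15.15
eef_pos: [456.0, -73.9, -15.3]
tcp_rot: [0.0, 0.07, 0.998, 0.0]
force: [-0.1, -0.4, 0.5]
gripper_width: 0.2
gripper_force: 0.0
time: 15.4
eef_pos: [456.3, -73.4, -17.2]
tcp_rot: [0.001, 0.069, 0.998, 0.0]
force: [0.5, 0.9, 0.1]
gripper_width: 0.206
gripper_force: 0.0
time: 15.65
eef_pos: [455.7, -73.4, -19.7]
tcp_rot: [-0.0, 0.069, 0.998, 0.0]
force: [-0.2, -0.2, 0.1]
gripper_width: 0.201
gripper_force: 0.0
```

```bash
python3 -m inch '{"dp":[[0.001,0.004,0],[0,0,-0.002],[0,0,0]],"twist":[[0,0,0],[0,0,0],[0,0,0]],"jaw":[0.8,0.8,0.8]}'; python3 -m inch '{"dp":[[0,0,-0.001],[0,0,0]],"twist":[[0,0,0],[0,0,0]],"jaw":[0.8,0.8]}';python3 -m inch '{"dp":[[0,0,-0.001],[0,0,0]],"twist":[[0,0,0],[0,0,0]],"jaw":[0.8,0.8]}'
```

```text
time: 16.02
eef_pos: [456.7, -69.4, -21.8]
tcp_rot: [-0.0, 0.069, 0.998, 0.0]
force: [0.1, -0.2, -0.7]
gripper_width: 0.204
gripper_force: 0.0
time: 16.27
eef_pos: [456.7, -69.6, -22.7]
tcp_rot: [-0.0, 0.069, 0.998, 0.0]
force: [0.1, 0.2, -0.4]
gripper_width: 0.203
gripper_force: 0.0
time: 16.52
eef_pos: [456.8, -69.6, -23.7]
tcp_rot: [0.0, 0.069, 0.998, 0.0]
force: [0.6, 0.2, -0.4]
gripper_width: 0.197
gripper_force: 0.0
```

```bash
python3 -m inch '{"dp":[[0,0,-0.001],[0,0,0]],"twist":[[0,0,0],[0,0,0]],"jaw":[0.8,0.8]}'; python3 -m inch '{"dp":[[0,0,-0.001],[0,0,0]],"twist":[[0,0,0],[0,0,0]],"jaw":[0.8,0.8]}';python3 -m inch '{"dp":[[0,0,-0.0005],[0,0,0]],"twist":[[0,0,0],[0,0,0]],"jaw":[0.8,0.8]}'
```

```text
time: 16.77
eef_pos: [456.8, -69.5, -23.7]
tcp_rot: [-0.0, 0.069, 0.998, 0.0]
force: [-2.2, 0.3, 12.0]
gripper_width: 0.204
gripper_force: 5.8
time: 17.02
eef_pos: [456.8, -69.5, -23.8]
tcp_rot: [-0.0, 0.069, 0.998, 0.001]
force: [-6.5, 1.2, 24.5]
gripper_width: 0.197
gripper_force: 11.5
time: 17.27
eef_pos: [456.9, -69.5, -23.8]
tcp_rot: [-0.0, 0.07, 0.998, 0.001]
force: [-6.9, 0.7, 29.1]
gripper_width: 0.201
gripper_force: 14.3
```

```bash
python3 -m inch '{"dp":[[0,0,0.0018],[0,0,0],[0.002,0.003,0],[0.004,0.006,0],[0.005,0.007,0]],"twist":[[0,0,0],[0,0,0],[0,0,0.6],[0,0,1.4],[0,0,1.8]],"jaw":[0.8,0.8,0.8,0.8,0.8]}'; python3 -m inch '{"dp":[[0.004,0.006,0],[0.002,0.003,0],[0,0,0]],"twist":[[0,0,1.4],[0,0,0.8],[0,0,0]],"jaw":[0.8,0.8,0.8]}'; python3 look.py c1
```

```text
time: 17.9
eef_pos: [468.3, -54.8, -23.7]
tcp_rot: [0.0, 0.036, 0.999, -0.001]
force: [-2.0, -2.2, 9.1]
gripper_width: 0.2
gripper_force: 4.5
time: 18.27
eef_pos: [474.9, -45.1, -23.7]
tcp_rot: [0.001, 0.017, 1.0, -0.0]
force: [-0.8, -0.3, 7.7]
gripper_width: 0.195
gripper_force: 4.0
top pl [np.float64(-8.6), np.float64(142.6), array([ 481.8, -169.3])]
top card [548.2 -91.3] [45.7 58.4] 1.3
side pl [np.float64(-10.2), np.float64(148.9), array([ 483.9, -164.4])]
side card [554.6 -59.6] [58.1 37.5] 61.4
```

```bash
python3 -m inch '{"dp":[[0.002,0.003,0],[0.004,0.006,0],[0.005,0.007,0],[0.005,0.008,0],[0.005,0.008,0],[0.005,0.008,0],[0.005,0.007,0],[0.003,0.004,0],[0.001,0.001,0],[0,0,0]],"twist":[[0,0,0.8],[0,0,1.5],[0,0,1.8],[0,0,1.9],[0,0,1.9],[0,0,1.8],[0,0,1.6],[0,0,0.9],[0,0,0.3],[0,0,0]],"jaw":[0.8,0.8,0.8,0.8,0.8,0.8,0.8,0.8,0.8,0.8]}'; python3 -m inch '{"dp":[[0,0,0.003],[0,0,0.03],[0,0,0.04],[-0.01,0.05,0.01],[-0.01,0.05,0],[-0.02,0.05,0],[-0.02,0.05,0],[0,0,0]],"twist":[[0,0,0],[0,0,0],[0,0,0],[0,0,0],[0,0,0],[0,0,0],[0,0,0],[0,0,0]],"jaw":[0.8,0.8,0.8,0.8,0.8,0.8,0.8,0.8]}'; python3 look.py c2
```

```text
time: 19.62
eef_pos: [509.4, 6.7, -23.7]
tcp_rot: [0.0, -0.092, 0.996, -0.0]
force: [-1.5, -1.2, 8.5]
gripper_width: 0.2
gripper_force: 4.4
time: 20.62
eef_pos: [446.4, 212.6, 58.2]
tcp_rot: [-0.001, -0.097, 0.995, 0.001]
force: [0.7, -0.5, 0.3]
gripper_width: 0.203
gripper_force: 0.0
top pl [np.float64(-8.6), np.float64(145.0), array([ 480.6, -169. ])]
top card [506.1   6.9] [53.8 84. ] 81.8
side pl [np.float64(-10.3), np.float64(147.8), array([ 484.5, -164.5])]
side card [507.4   7.6] [54.6 85.9] 81.8
```

```bash
python3 - <<'E'
from h import *
c=np.zeros((480,800,3),np.uint8)
t=cv2.imread("pics/top_c2.png");s=cv2.imread("pics/side_c2.png")
c[:,:]=0
c[:480,:410]=cv2.resize(t[225:321,325:407],None,fx=5,fy=5,interpolation=cv2.INTER_CUBIC)
c[:240,410:800]=cv2.resize(t[232:284,289:373],(390,240),interpolation=cv2.INTER_CUBIC)
c[240:,410:800]=cv2.resize(s[240:303,240:342],(390,240),interpolation=cv2.INTER_CUBIC)
cv2.imwrite("pics/fin.png",c)
E
```

```text
(no output)
```

View pics/fin.png

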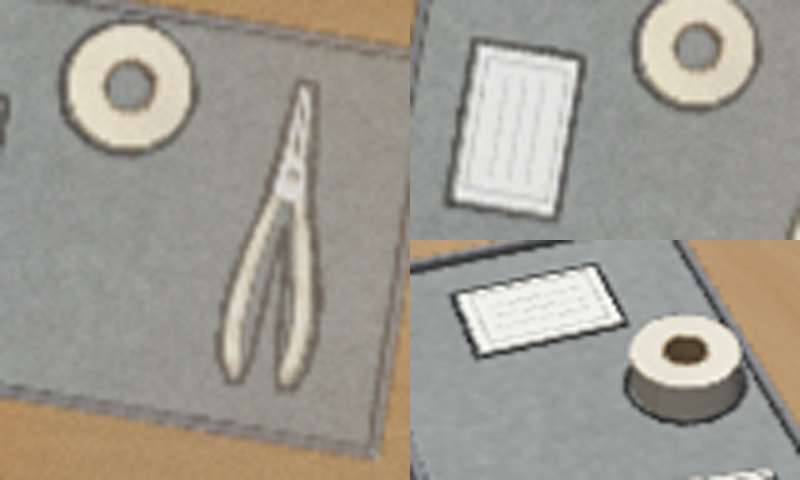

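The pliers fill their outline with the jaws up towards the far side, the tip at crop (305,85). The card lies squarely inside its rectangle, centred at crop (515,128), with an even border. The roll is still on its circle, and the robot is clear of everything. I'm handing in.

```bash
python3 -c "
from cell import env
print(env.sign_off())"
```

```text
the job is handed in; nothing more can be done
None
```

Job handed in at about 21 s: the pliers lie on their outline with the jaws to the far side, the card sits squarely in its rectangle (both within about 1–2 mm by camera), and the pad roll is still on its circle.

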